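Lean the cable ladder against the wall sample and chock its feet

ROBOT

A 6-joint arm with a two-finger parallel gripper is mounted at the origin on a cart in front of the work surface, level with it; the furniture and walls round the work are solid. World frame = base frame: x ahead of the robot, y to its left, z up, the work surface at z = 0. Lengths are in m, angles in rad, forces in N, time in s.
With the tool pointing down it reaches from about 0.275 to 1 m from the base axis. Payload 8.4 kg.
Tool frame: the origin (TCP) lies at the very end of the fingers, on their centre line; the grasp point (between the pads) lies 19 mm behind it; z points along the fingers, y is the line along which they close (so a half turn about z gives the same grasp; the last joint's range is limited). The gripper opens to 85 mm and grips with 20 to 120 N. Pads are 22 mm wide; open, the fingers measure 114 mm over their backs; the gripper's body (76 mm by 85 mm) begins 54 mm behind the grasp point. The pads swing forward as they close: fully open they stand 13 mm farther back than shut.
Start: joints at [-1.274, 0.353, 1.633, -0, 1.155, -0.002], TCP at [0.184, -0.597, 0.206] pointing down, gripper open.
Joint ranges: [-2.63, 2.63], [-0.92, 2.1], [0.06, 2.66], [-1.3, 4.44], [0, 2.69], [-3.02, 3.02]. Speed limits (rad/s): [2.22, 2.22, 2.79, 3.14, 3.14, 3.14].

INTERFACE

Orientations are given as a 3x3 rotation matrix whose columns are the frame's x, y, z axes.
In Python, from rig import sensors, eyes, robot gives the robot as it stands. The module is installed in compiled form; this text tells all that it offers.
- The arm moves only by the tool apply_moves, never from a script. Its argument "commands" is a list of rows, each an object with "delta_pos": the shift along the tool's x, y, z in mm, a list of three; "turn": the turn about the tool's z in degrees; "claw": the finger opening in mm, from 0 to 85.4. A call has 1 to 5 rows; each row is the pose to reach, as a shift and turn from the pose commanded when the call began, along the tool's axes at that moment; what a row does not reach only later rows make up. A row lasts 1/8 s, in which the tool goes at most 62.5 mm and 10.7 degrees, less where a joint would pass 70% of its speed; a pose out of reach is approached as far as the arm can. A call with a gripper value outside its range is refused whole. The fingers move at their own pace and stop on an object; "newtons" is the grip in N (left out, the last holds). Time passes only in rows, so rows that repeat a pose let the fingers close. It gives the time, the measured TCP pose, the force, the opening and the grip force at its end, in the units of the state.
- sensors.get_state(): the state, without advancing time (a new reading comes with each control period).
- eyes.camera(name): name is "side" or "top" or "wrist"; returns the picture (420x560x3 uint8, blue, green, red); there is no depth.
- eyes.calibration(name): a dict with "vfov" (degrees; the focal length in pixels is half the picture's height over the tangent of half this angle, whatever the lens; pixels are square), "cx", "cy" (the principal point, pixels), "D" ([k1, k2, p1, p2, k3] as OpenCV has them; the pictures are not rectified), "T" (4x4, takes a point from camera to world coordinates). Camera axes: x right, y up, looking along -z (the intrinsics and any distortion apply to the point x, -y, -z); pixel columns grow to the right and rows downward; lengths in m; the calibration is good to about 2 mm. A picture is of the moment at which its call begins: read the wrist's pose just before it. calibration takes no time and is no camera call; for the wrist camera it gives the pose at the moment of the call.
- robot.sign_off(): hands the job in; it is judged then, once.
The state is a dict: "t": time; "joint_pos": joint angles; "joint_velocities": joint speeds; "effort": joint torques, N m; "tool_pos": TCP position; "eef_rot": TCP orientation; "force": force on the tool from outside, world axes, zero at the start; "torque": the same for the moment, N m; "gripper_width": finger opening in m; "grip_force": force on a finger pad.
Only numpy, scipy, OpenCV 4.12 (cv2) and the standard library are available. Lean on these libraries where they do the work, as an engineer would, in place of code of your own. Each camera call takes 0.05 s, during which the arm holds its last target. There are 200 camera calls.

TASK

Get the cable ladder set up on the plywood demonstration rig: lean it square against the upright white wall in the middle of the rig, black rubber feet down on the yellow band and blue buffers against the wall, and let go of it. Then push the red sliding stop forward until you feel it bear against the feet, so that they cannot slide out, without shoving them off the yellow band. Do not disturb the things standing around.

Things in the scene. Friction and masses are not known exactly. Their poses are not given: they have to be found in the camera images.
- ladder_mid (a point): centre of a loose section of silver cable ladder lying flat on the desk, half-way up its 18 mm height; x runs along it from feet to head, y across, z up out of its face. Two aluminium rails, 14 mm high (2 to 16 mm above the underside), 60 mm wide over their outsides, round rungs; overall 253 x 68 x 18 mm, about 0.6 kg, balanced here. Grasp it across the rails
- ladder_foot (a point): middle of the foot end of the ladder: on the common axis (along y) of its two black rubber round feet, which are 9 mm in radius and 68 mm wide overall; 117.5 mm from ladder_mid
- ladder_head (a point): middle of the head end of the ladder: on the common axis of its two blue round buffers, 9 mm in radius; 117.5 mm from ladder_mid the other way, so 235 mm from ladder_foot
- rig: fixed plywood rig; origin on the desk, x axis points from its open side (near the robot) to its wall, y left along the wall, z up. Base board 10 mm thick, 150 mm wide, x = -190 to +115 mm. The upright white wall, 150 mm wide, has its flat face at x = +70 mm and its top 235 mm above the desk
- wall_face (a point): point on the face of the rig's wall, on its middle line, 120 mm above the desk; axes as the rig
- band_mid (a point): middle of the flat yellow band, 40 mm wide along x (rig x = -103 to -63 mm), painted across the base board's top; axes as the rig. With its feet there the ladder leans at 46 to 58 degrees from level and friction alone holds it
- stop (a joint): travel of the red sliding stop, 0 to 0.10 m: 0 is fully back from the wall, it grows towards the wall (+x of the rig). It drags with about 1.2 N of friction and stays where it is left. Its face towards the wall is at rig x = -150 mm + travel
- stop_tab (a point): near the top of the upright tab in the middle of the red stop, 7 mm behind its face, 55 mm above the desk; the tab is 14 mm thick along x, 34 mm wide, its top 64.5 mm above the desk. Push it from behind or pinch it from above. Below it the stop is a bar 116 mm wide, 14 mm thick, its top 31.5 mm above the desk
- stop_face (a point): middle of the rubber-faced front of the stop's bar, the face towards the wall that bears on the feet, 21.5 mm above the desk; axes as the rig
- spool_mid (a point): centre of a flat spool with yellow fibre, 68 x 68 x 24 mm; bystander, leave alone
- tin_mid (a point): centre of a round grey tin, 62 x 62 x 24 mm; bystander, leave alone
- tape_mid (a point): centre of a small roll of blue tape, 37 x 38 x 15 mm; bystander, leave alone

How it is judged:
On the way, in this order (a step that is already met when the one before it is completed fails the run):
1. the ladder leans by itself, feet on the yellow band and buffers against the wall, released (x of ladder_foot in the frame of rig between -0.105 and -0.061 m and z of ladder_foot in the frame of rig below 0.0225 m and y of ladder_foot in the frame of rig between -0.03 and 0.03 m and x of ladder_head in the frame of rig between 0.056 and 0.066 m and y of ladder_head in the frame of rig between -0.035 and 0.035 m and z of ladder_head in the frame of rig above 0.15 m and contact force between the fingers and ladder below 0.1 N and linear speed of ladder below 0.02 m/s), for 0.3 s.
2. the stop is pressed against the feet with more than 1.5 N while the ladder leans (x of ladder_foot in the frame of rig between -0.105 and -0.061 m and z of ladder_foot in the frame of rig below 0.0225 m and y of ladder_foot in the frame of rig between -0.03 and 0.03 m and x of ladder_head in the frame of rig between 0.056 and 0.066 m and y of ladder_head in the frame of rig between -0.035 and 0.035 m and z of ladder_head in the frame of rig above 0.15 m and contact force between stop and ladder above 1.5 N), for 0.05 s.
At the end, for the whole second after the job is handed in: Ladder leans at rest, released: feet on the base, their axis on the yellow band (to 2 mm) and within 30 mm of the rig's middle line; buffers within 5 mm of the wall and 35 mm of the middle line; square within 0.15 rad; stop's face within 2.5 mm of the feet (all of step 1 and x of ladder_foot in the frame of stop_face below 0.0115 m and angle between the y axis of ladder and the y axis of rig, either way round below 0.15 rad); the robot touches nothing.
It fails at once if a bystander (spool, tin or tape) is moved more than 20 mm (distance of any of spool_mid, tin_mid, tape_mid from where it was at the start of the episode above 0.02 m).
It also fails if it takes over 61 s, if anything falls off the work surface, if the arm or the gripper's body presses on something with over 40 N, if the wrist force passes 120 N, or if a joint passes its speed limit or range.

## Working session

There is one attempt and no reset: what is moved stays moved. The work goes in short steps, Python scripts to look and compute and a tool call to move; the robot and the scene stay as the last step left them, time stands still between calls to the robot, and variables do not carry over. Pictures are saved under pics/ and viewed, at most 10 in all, crops included, and the job is handed in when it is done.

Besides the shell and the picture viewer there is one more tool, called after "Emit:" by a JSON object that holds its "op" and its "data". apply_moves: Moves the arm, as the interface text tells. Its arguments: {"type":"object","properties":{"commands":{"type":"array"},"newtons":{"type":"number"}},"required":["commands"]}

```bash
mkdir -p pics
cat > h.py <<'E'
import numpy as np, cv2
from rig import sensors, eyes, robot
def shot(n,f=None):
    c=eyes.calibration(n); im=eyes.camera(n)
    if f: cv2.imwrite('pics/'+f,im)
    return im,c
def ray(c,uv):
    f=210/np.tan(np.radians(c['vfov'])/2)
    K=np.array([[f,0,c['cx']],[0,f,c['cy']],[0,0,1.]])
    p=cv2.undistortPoints(np.array(uv,float).reshape(-1,1,2),K,np.array(c['D'],float)).reshape(-1,2)
    T=np.array(c['T']); d=np.c_[p[:,0],-p[:,1],-np.ones(len(p))]@T[:3,:3].T
    return T[:3,3],d
def onplane(c,uv,z):
    o,d=ray(c,uv); return o+d*((z-o[2])/d[:,2])[:,None]
E
python3 - <<'E'
from h import *
for n in ('top','side'):
    im,c=shot(n,n+'0.png'); print(n,c['vfov'],np.round(c['T'],2).tolist(),c['D'])
s=sensors.get_state();print(s['t'],s['tool_pos'],np.round(s['eef_rot'],3).tolist(),s['gripper_width'])
E
```

```text
top 49.14876492344789 [[0.01, 0.97, -0.23, 0.33], [-1.0, 0.01, -0.0, -0.01], [-0.0, 0.23, 0.97, 1.2], [0.0, 0.0, 0.0, 1.0]] [-0.01343669  0.          0.          0.          0.        ]
side 42.68995465405603 [[0.6, -0.55, 0.58, 1.42], [0.8, 0.42, -0.43, -0.63], [-0.0, 0.73, 0.69, 1.09], [0.0, 0.0, 0.0, 1.0]] [-0.04672601  0.          0.          0.          0.        ]
0.1 [ 0.18383528 -0.5968637   0.20531124] [[0.956, 0.294, -0.0], [0.294, -0.956, 0.001], [0.0, -0.001, -1.0]] 0.085643907060447
```

View pics/top0.png

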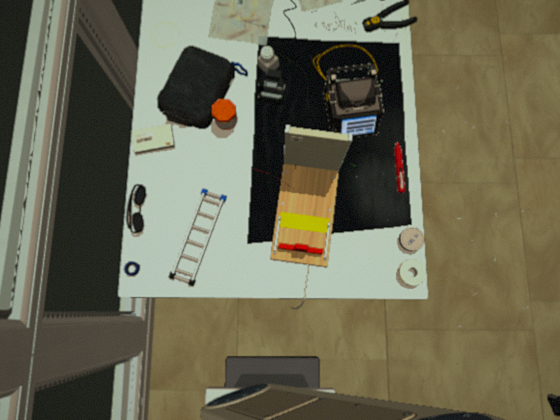

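View pics/side0.png

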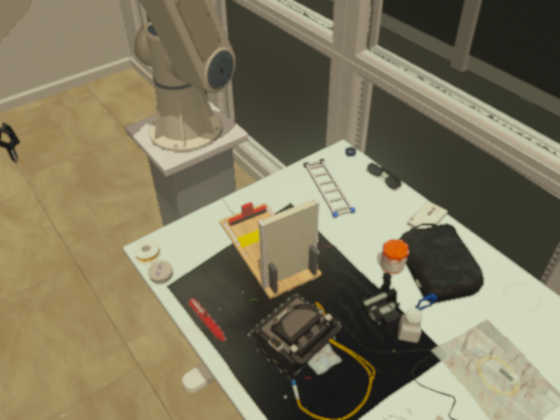

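The top view shows the ladder at left, with black feet near (183,276) and blue buffers near (213,195). The rig is in the middle: yellow band (304,222), red stop (300,248), white wall (317,148). Next I'll measure these.

```bash
cat >> h.py <<'E'
def masks(im):
    h=cv2.cvtColor(im,cv2.COLOR_BGR2HSV)
    return dict(blue=cv2.inRange(h,(100,120,60),(130,255,255)),yellow=cv2.inRange(h,(24,150,120),(34,255,255)),
      red=cv2.inRange(h,(0,180,90),(6,255,255))|cv2.inRange(h,(174,180,90),(180,255,255)),dark=cv2.inRange(h,(0,0,0),(180,255,70)))
def blobs(m,roi,amin=6):
    x0,y0,x1,y1=roi; k=np.zeros_like(m); k[y0:y1,x0:x1]=m[y0:y1,x0:x1]
    n,l,s,c=cv2.connectedComponentsWithStats(k)
    return [(int(s[i,4]),c[i].round(1).tolist(),s[i,:4].tolist()) for i in range(1,n) if s[i,4]>=amin], k
E
python3 - <<'E'
from h import *
im=cv2.imread('pics/top0.png'); c=eyes.calibration('top'); m=masks(im)
for k,r,z in (('blue',(185,175,240,210),.012),('dark',(160,262,205,292),.012),('yellow',(270,205,340,240),.01),('red',(270,235,335,258),.03)):
    b,mk=blobs(m[k],r)
    for a,p,bb in b: print(k,a,p,onplane(c,[p],z).round(4).tolist())
    if k in('yellow','red'):
        pts=np.argwhere(mk)[:,::-1].astype(float); w=onplane(c,pts,z)[:,:2]
        rr=cv2.minAreaRect(w.astype(np.float32)*1000); print(rr)
E
```

```text
blue 19 [203.9, 191.1] [[0.6496, 0.1839, 0.012]]
blue 20 [222.9, 197.3] [[0.6328, 0.1323, 0.012]]
dark 24 [171.6, 275.5] [[0.4247, 0.2577, 0.012]]
dark 25 [191.4, 282.5] [[0.4072, 0.2058, 0.012]]
yellow 744 [303.5, 222.0] [[0.5672, -0.0827, 0.01]]
((567.3442993164062, -83.20997619628906), (131.32022094726562, 42.24635696411133), 82.61611938476562)
red 220 [300.5, 247.8] [[0.4959, -0.0734, 0.03]]
((496.71337890625, -73.4190673828125), (111.84305572509766, 17.21382713317871), 82.52458953857422)
```

```bash
cat >> h.py <<'E'
def go(x,y,z,yaw):
    s=sensors.get_state(); R=np.array(s['eef_rot']); p=np.array(s['tool_pos'])
    cy=np.degrees(np.arctan2(R[1,0],R[0,0]))
    t=(cy-yaw+180)%360-180
    print('t',round(s['t'],2),'pos',p.round(4),'yaw',round(cy,2),'DELTA mm',(R.T@(np.array([x,y,z])-p)*1000).round(1),'TURN',round(t,2),'F',np.round(s['force'],1),'w',round(s['gripper_width'],4),'g',np.round(s['grip_force'],1))
E
python3 -c "
from h import *
go(.555,.186,.2,-18.1)"
```

```text
t 0.1 pos [ 0.1838 -0.5969  0.2053] yaw 17.12 DELTA mm [ 585.1 -638.9    6.2] TURN 35.22 F [-0.1 -0.1  0.3] w 0.0856 g 0.0
```

Emit:
{"op": "apply_moves", "data": {"commands": [{"delta_pos": [585,-639,5],"turn": 0,"claw": 85},{"delta_pos": [585,-639,5],"turn": 0,"claw": 85},{"delta_pos": [585,-639,5],"turn": 0,"claw": 85},{"delta_pos": [585,-639,5],"turn": 0,"claw": 85},{"delta_pos": [585,-639,5],"turn": 0,"claw": 85}], "newtons": 20}}

```text
t: 0.72
tool_pos: [0.3182, -0.313, 0.2041]
eef_rot: [[0.956, 0.294, 0.0], [0.294, -0.956, 0.0], [0.0, -0.0, -1.0]]
force: [1.8, 0.3, -0.1]
gripper_width: 0.0855
grip_force: 0.0
```

```bash
python3 -c "
from h import *
go(.555,.186,.2,-18.1)"
```

```text
t 0.72 pos [ 0.3182 -0.313   0.2041] yaw 17.09 DELTA mm [ 373.  -407.4    4.1] TURN 35.19 F [ 1.8  0.3 -0.1] w 0.0855 g 0.0
```

Emit:
{"op": "apply_moves", "data": {"commands": [{"delta_pos": [373,-407,4],"turn": 0,"claw": 85},{"delta_pos": [373,-407,4],"turn": 0,"claw": 85},{"delta_pos": [373,-407,4],"turn": 0,"claw": 85},{"delta_pos": [373,-407,4],"turn": 0,"claw": 85},{"delta_pos": [373,-407,4],"turn": 0,"claw": 85}]}}

```text
t: 1.35
tool_pos: [0.4523, -0.0306, 0.202]
eef_rot: [[0.956, 0.295, 0.0], [0.295, -0.956, -0.0], [0.0, 0.0, -1.0]]
force: [1.2, -1.0, -0.1]
gripper_width: 0.0849
grip_force: 0.0
```

```bash
python3 -c "
from h import *
go(.555,.186,.2,-18.1)"
```

```text
t 1.35 pos [ 0.4523 -0.0306  0.202 ] yaw 17.13 DELTA mm [ 162.  -176.7    2. ] TURN 35.23 F [ 1.2 -1.  -0.1] w 0.0849 g 0.0
```

Emit:
{"op": "apply_moves", "data": {"commands": [{"delta_pos": [162,-177,2],"turn": 9,"claw": 85},{"delta_pos": [162,-177,2],"turn": 18,"claw": 85},{"delta_pos": [162,-177,2],"turn": 27,"claw": 85},{"delta_pos": [162,-177,2],"turn": 35.2,"claw": 85},{"delta_pos": [162,-177,2],"turn": 35.2,"claw": 85}]}}

```text
t: 1.98
tool_pos: [0.5554, 0.1874, 0.1993]
eef_rot: [[0.951, -0.309, 0.0], [-0.309, -0.951, 0.001], [-0.0, -0.001, -1.0]]
force: [-0.1, -0.6, 0.2]
gripper_width: 0.0848
grip_force: 0.0
```

```bash
python3 -c "
from h import *
go(.587,.1758,.1,-18.1)
im,c=shot('wrist','w1.png'); print(np.round(c['T'],3).tolist(),c['vfov'],c['D'])
go(.587,.1758,.1,-18.1)
"
```

```text
t 1.98 pos [0.5554 0.1874 0.1993] yaw -18.0 DELTA mm [33.7  1.4 99.2] TURN 0.1 F [-0.1 -0.6  0.2] w 0.0848 g 0.0
[[-0.309, 0.91, 0.275, 0.625], [-0.951, -0.295, -0.09, 0.164], [-0.001, -0.29, 0.957, 0.367], [0.0, 0.0, 0.0, 1.0]] 60.373230305796426 [-0.0626092  0.         0.         0.         0.       ]
t 2.02 pos [0.5543 0.1855 0.1991] yaw -17.91 DELTA mm [34.2 -0.9 99.1] TURN 0.19 F [-0.3  0.8 -0.2] w 0.0849 g 0.0
```

View pics/w1.png

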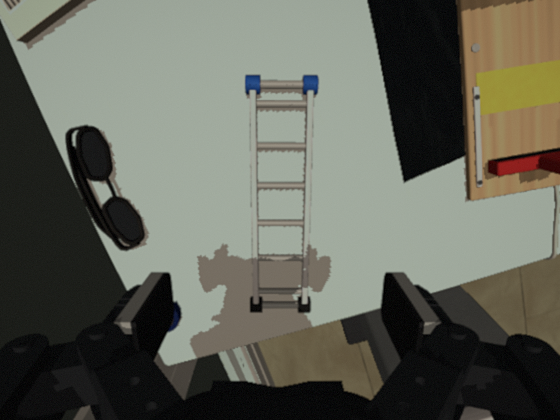

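Wrist view: the ladder lies straight up the image, with buffers at (253,84) and (311,84) and feet at (256,304) and (304,304). The tool is aligned with it.

```bash
python3 -c "
from h import *
im=cv2.imread('pics/w1.png'); c=eyes.calibration('wrist'); m=masks(im)
B=[b for b in blobs(m['blue'],(235,60,330,110))[0]];D=[b for b in blobs(m['dark'],(245,290,315,316))[0]]
print(B,D)
h=onplane(c,[b[1] for b in B if b[0]>60],.011).mean(0); f=onplane(c,[b[1] for b in D if b[0]>40],.011).mean(0)
d=(h-f)[:2]; yaw=np.degrees(np.arctan2(d[1],d[0])); print(h,f,np.hypot(*d),yaw)
g=f[:2]+d/np.hypot(*d)*.180; print(g); go(g[0],g[1],.004,yaw)
"
```

```text
[(206, [252.6, 83.0], [246, 76, 14, 17]), (216, [310.2, 83.3], [303, 76, 15, 18])] [(203, [261.3, 304.2], [250, 296, 45, 16]), (141, [303.0, 305.5], [297, 297, 13, 16])]
[0.63917223 0.15322965 0.011     ] [0.41461792 0.22400951 0.011     ] 0.23544517054316202 -17.494931775739357
[0.58629176 0.16989765]
t 2.02 pos [0.5543 0.1855 0.1991] yaw -17.91 DELTA mm [ 35.4   4.9 195.1] TURN -0.42 F [-0.3  0.8 -0.2] w 0.0849 g 0.0
```

Emit:
{"op": "apply_moves", "data": {"commands": [{"delta_pos": [35,4.5,50],"turn": 0,"claw": 85},{"delta_pos": [35,4.5,100],"turn": 0,"claw": 85},{"delta_pos": [35,4.5,150],"turn": 0,"claw": 85},{"delta_pos": [35,4.5,190],"turn": 0,"claw": 85},{"delta_pos": [35,4.5,201],"turn": 0,"claw": 85}]}}

```text
t: 2.65
tool_pos: [0.5839, 0.1673, -0.0034]
eef_rot: [[0.951, -0.31, -0.005], [-0.31, -0.951, -0.002], [-0.004, 0.003, -1.0]]
force: [0.1, -0.2, -0.6]
gripper_width: 0.085
grip_force: 0.0
```

Emit:
{"op": "apply_moves", "data": {"commands": [{"delta_pos": [0,0,0],"turn": 0,"claw": 50},{"delta_pos": [0,0,0],"turn": 0,"claw": 50},{"delta_pos": [0,0,0],"turn": 0,"claw": 50},{"delta_pos": [0,0,0],"turn": 0,"claw": 50}], "newtons": 20}}

```text
t: 3.15
tool_pos: [0.587, 0.1693, -0.0001]
eef_rot: [[0.951, -0.31, 0.002], [-0.31, -0.951, 0.0], [0.001, -0.001, -1.0]]
force: [-0.2, -0.9, -0.9]
gripper_width: 0.0501
grip_force: 0.0
```

```bash
python3 -c "
from h import *
im,c=shot('wrist','w2.png')
go(.587,.1758,.1,-18.1)
"
```

```text
t 3.2 pos [ 5.868e-01  1.693e-01 -3.000e-04] yaw -18.07 DELTA mm [  -1.7   -6.3 -100.3] TURN 0.03 F [-0.1  0.6 -0.6] w 0.0498 g 0.0
```

View pics/w2.png

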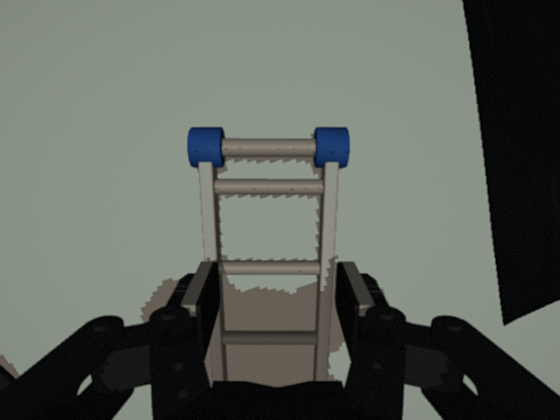

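Wrist view: the head end sits at (206,147) and (332,147), with the fingers at u≈218 and 338 over the rails at v≈265–300. They closed above the rails without gripping, so I'll open and go lower.

Emit:
{"op": "apply_moves", "data": {"commands": [{"delta_pos": [0,3,0],"turn": 0,"claw": 85},{"delta_pos": [0,3,0],"turn": 0,"claw": 85},{"delta_pos": [0,3,3],"turn": 0,"claw": 85},{"delta_pos": [0,3,6],"turn": 0,"claw": 85},{"delta_pos": [0,3,8],"turn": 0,"claw": 85}]}}

```text
t: 3.82
tool_pos: [0.5852, 0.1663, -0.0095]
eef_rot: [[0.951, -0.31, -0.0], [-0.31, -0.951, -0.0], [-0.0, 0.0, -1.0]]
force: [-0.4, 0.3, -0.0]
gripper_width: 0.0849
grip_force: 0.0
```

Emit:
{"op": "apply_moves", "data": {"commands": [{"delta_pos": [0,0,0],"turn": 0,"claw": 70},{"delta_pos": [0,0,0],"turn": 0,"claw": 65},{"delta_pos": [0,0,0],"turn": 0,"claw": 60},{"delta_pos": [0,0,0],"turn": 0,"claw": 57},{"delta_pos": [0,0,0],"turn": 0,"claw": 57}]}}

```text
t: 4.45
tool_pos: [0.5855, 0.1663, -0.009]
eef_rot: [[0.951, -0.31, 0.0], [-0.31, -0.951, 0.0], [0.0, -0.0, -1.0]]
force: [-0.7, 0.4, 1.0]
gripper_width: 0.0571
grip_force: 0.0
```

```bash
python3 -c "
from h import *
go(.587,.1758,.1,-18.1)
im,c=shot('wrist','w3.png')
im=cv2.imread('pics/w2.png'); c=eyes.calibration('wrist')
b=blobs(masks(im)['blue'],(180,120,360,175),60)[0]; w=onplane(c,[x[1] for x in b],.011); print(b,w)
p=w.mean(0); s=sensors.get_state(); print((np.array(s['eef_rot']).T@(p-s['tool_pos'])*1000).round(1))
"
```

```text
t 4.45 pos [ 0.5855  0.1663 -0.009 ] yaw -18.08 DELTA mm [  -1.5   -9.5 -109. ] TURN 0.02 F [-0.7  0.4  1. ] w 0.0571 g 0.0
[(1131, [204.3, 145.4], [188, 128, 33, 39]), (1134, [332.1, 145.3], [316, 128, 33, 39])] [[0.64830359 0.17638104 0.011     ]
 [0.63219753 0.12697167 0.011     ]]
[ 56.6  -3.1 -20.1]
```

View pics/w3.png

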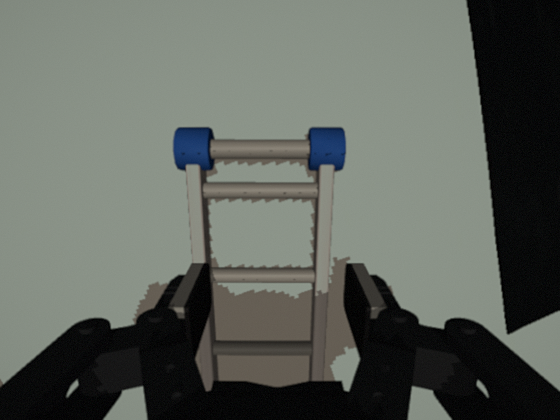

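Wrist view: the fingertips, at (210,265) and (345,265), work out to about 25 mm above the desk, so they are still clear of the rails. I'll open, recentre and go lower in small guarded steps.

Emit:
{"op": "apply_moves", "data": {"commands": [{"delta_pos": [0,-3,0],"turn": 0,"claw": 80},{"delta_pos": [0,-3,0],"turn": 0,"claw": 80},{"delta_pos": [0,-3,3],"turn": 0,"claw": 80},{"delta_pos": [0,-3,6],"turn": 0,"claw": 80},{"delta_pos": [0,-3,9],"turn": 0,"claw": 80}]}}

```text
t: 5.12
tool_pos: [0.5862, 0.1691, -0.0184]
eef_rot: [[0.951, -0.31, -0.0], [-0.31, -0.951, -0.0], [-0.0, 0.0, -1.0]]
force: [0.4, 0.4, -0.3]
gripper_width: 0.0801
grip_force: 0.0
```

```bash
python3 -c "
from h import *
go(.587,.1758,.1,-18.1)
print(sensors.get_state()['torque'])
"
```

```text
t 5.12 pos [ 0.5862  0.1691 -0.0184] yaw -18.08 DELTA mm [  -1.4   -6.6 -118.4] TURN 0.02 F [ 0.4  0.4 -0.3] w 0.0801 g 0.0
[-0.06179265  0.01953758 -0.0349766 ]
```

Emit:
{"op": "apply_moves", "data": {"commands": [{"delta_pos": [0,0,0],"turn": 0,"claw": 70},{"delta_pos": [0,0,0],"turn": 0,"claw": 62},{"delta_pos": [0,0,0],"turn": 0,"claw": 57},{"delta_pos": [0,0,0],"turn": 0,"claw": 55},{"delta_pos": [0,0,0],"turn": 0,"claw": 55}], "newtons": 20}}

```text
t: 5.75
tool_pos: [0.5869, 0.1694, -0.0175]
eef_rot: [[0.95, -0.311, 0.001], [-0.311, -0.95, 0.001], [0.001, -0.001, -1.0]]
force: [-0.2, 2.5, 5.3]
gripper_width: 0.0593
grip_force: 21.0
```

Emit:
{"op": "apply_moves", "data": {"commands": [{"delta_pos": [0,0,0],"turn": 0,"claw": 72},{"delta_pos": [0,0,0],"turn": 0,"claw": 72},{"delta_pos": [0,0,3],"turn": 0,"claw": 72},{"delta_pos": [0,0,6],"turn": 0,"claw": 72},{"delta_pos": [0,0,8],"turn": 0,"claw": 72}]}}

```text
t: 6.38
tool_pos: [0.5862, 0.169, -0.0265]
eef_rot: [[0.951, -0.31, -0.0], [-0.31, -0.951, -0.0], [-0.0, 0.0, -1.0]]
force: [-0.1, -0.4, 0.1]
gripper_width: 0.0717
grip_force: 0.0
```

Emit:
{"op": "apply_moves", "data": {"commands": [{"delta_pos": [0,0,0],"turn": 0,"claw": 65},{"delta_pos": [0,0,0],"turn": 0,"claw": 60},{"delta_pos": [0,0,0],"turn": 0,"claw": 55},{"delta_pos": [0,0,0],"turn": 0,"claw": 55}], "newtons": 20}}

```text
t: 6.88
tool_pos: [0.5864, 0.1692, -0.0259]
eef_rot: [[0.951, -0.311, 0.0], [-0.311, -0.951, 0.0], [0.0, -0.0, -1.0]]
force: [-0.9, 0.1, 2.3]
gripper_width: 0.0597
grip_force: 21.5
```

```bash
python3 -c "
from h import *
im,c=shot('wrist','w4.png')
im2,c=shot('side','s4.png')
cv2.imwrite('pics/v4.png',np.hstack([im[150:420,130:430],cv2.resize(im2[130:260,270:400],(270,270))]))
"
```

```text
(no output)
```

View pics/v4.png

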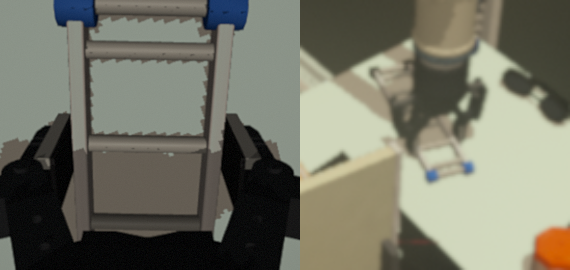

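The rails are now gripped (59.7 mm opening, 21 N), with the fingers outside both rails. I'll lift and see how it pitches.

Emit:
{"op": "apply_moves", "data": {"commands": [{"delta_pos": [0,0,-20],"turn": 0,"claw": 55},{"delta_pos": [-3,0,-40],"turn": 0,"claw": 55},{"delta_pos": [-8,0,-60],"turn": 0,"claw": 55},{"delta_pos": [-15,0,-80],"turn": 0,"claw": 55},{"delta_pos": [-15,0,-80],"turn": 0,"claw": 55}]}}

```text
t: 7.6
tool_pos: [0.573, 0.1743, 0.0563]
eef_rot: [[0.951, -0.31, 0.004], [-0.31, -0.951, 0.001], [0.003, -0.002, -1.0]]
force: [1.7, -0.2, -3.7]
gripper_width: 0.0594
grip_force: 23.1
```

```bash
python3 -c "
from h import *
go(.5,.2,.2,-7.5)
im,c=shot('wrist','w5.png')
im2,c=shot('side','s5.png')
cv2.imwrite('pics/v5.png',np.hstack([im,cv2.resize(im2[100:270,260:420],(395,420))])[:, :]);
v=cv2.imread('pics/v5.png');cv2.imwrite('pics/v5.png',cv2.resize(v,None,fx=.8,fy=.8))
"
```

```text
t 7.6 pos [0.573  0.1743 0.0563] yaw -18.05 DELTA mm [ -76.9   -2.1 -143.9] TURN -10.55 F [ 1.7 -0.2 -3.7] w 0.0594 g 23.1
```

View pics/v5.png

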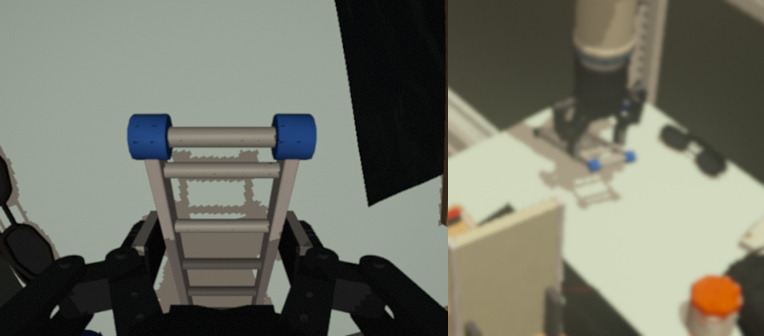

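The ladder pitches about its feet as hoped, to roughly 26°. I'll continue to about 50°, then clamp hard for carrying.

Emit:
{"op": "apply_moves", "data": {"commands": [{"delta_pos": [-9,0,-15],"turn": 0,"claw": 55},{"delta_pos": [-20,0,-30],"turn": 0,"claw": 55},{"delta_pos": [-32,0,-45],"turn": 0,"claw": 55},{"delta_pos": [-42,0,-56],"turn": 0,"claw": 55},{"delta_pos": [-42,0,-56],"turn": 0,"claw": 55}]}}

```text
t: 8.32
tool_pos: [0.532, 0.1873, 0.1112]
eef_rot: [[0.951, -0.31, 0.002], [-0.31, -0.951, 0.001], [0.001, -0.001, -1.0]]
force: [0.6, -0.2, -4.1]
gripper_width: 0.0592
grip_force: 23.1
```

Emit:
{"op": "apply_moves", "data": {"commands": [{"delta_pos": [0,0,0],"turn": 0,"claw": 50},{"delta_pos": [0,0,0],"turn": 0,"claw": 50},{"delta_pos": [0,0,0],"turn": 0,"claw": 50},{"delta_pos": [0,0,-10],"turn": 0,"claw": 50},{"delta_pos": [0,0,-20],"turn": 0,"claw": 50}], "newtons": 120}}

```text
t: 8.95
tool_pos: [0.531, 0.1865, 0.1297]
eef_rot: [[0.951, -0.311, -0.003], [-0.311, -0.951, -0.001], [-0.002, 0.001, -1.0]]
force: [-0.3, 0.3, -5.9]
gripper_width: 0.0562
grip_force: 129.1
```

```bash
python3 -c "
from h import *
go(.5,.2,.2,-7.5)
im,c=shot('wrist','w6.png')
im2,c=shot('side','s6.png')
cv2.imwrite('pics/v6.png',np.hstack([im,cv2.resize(im2[100:270,260:420],(395,420))])[:, :]);
v=cv2.imread('pics/v6.png');cv2.imwrite('pics/v6.png',cv2.resize(v,None,fx=.8,fy=.8))
go(.5,.2,.2,-7.5)
"
```

```text
t 8.95 pos [0.531  0.1865 0.1297] yaw -18.09 DELTA mm [-33.8  -3.1 -70.2] TURN -10.59 F [-0.3  0.3 -5.9] w 0.0562 g 129.1
t 9.05 pos [0.5324 0.187  0.1309] yaw -18.08 DELTA mm [-34.8  -2.4 -69.1] TURN -10.58 F [-0.   0.4 -6.7] w 0.0557 g 129.2
```

View pics/v6.png

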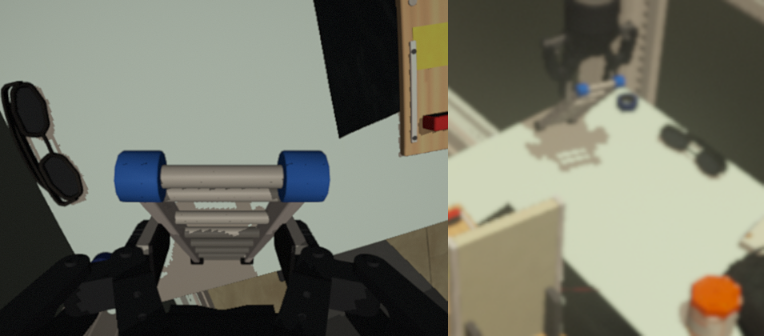

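Wrist view (full-resolution pixels are 1.25× these): the ladder is held at roughly 50°, with buffers near (140,175) and (303,175) and feet near (196,262) and (248,262). Full weight is on the gripper. I'll quantify this and plan the carry.

```bash
cat >> h.py <<'E'
def intool(n_im,c,s,feet=None):
    """head/foot in tool frame [mm] from apparent 68 mm width"""
    R=np.array(s['eef_rot']);p=np.array(s['tool_pos'])
    k=blobs(masks(n_im)['blue'],(100,150,460,300),300)[0]
    L=min(b[2][0] for b in k);Rr=max(b[2][0]+b[2][2] for b in k);v=np.mean([b[1][1] for b in k])
    out=[]
    for (a,b,v) in [(L,Rr,v)]+([feet] if feet else []):
        o,d=ray(c,[[a,v],[b,v]]); d=(R.T@d.T).T; o=R.T@(o-p)
        t=.068/abs(d[1,1]-d[0,1]); out.append(((o+d.mean(0)*t)*1000).round(1))
    return k,out
E
python3 -c "
from h import *
im=cv2.imread('pics/w6.png'); c=eyes.calibration('wrist'); s=sensors.get_state()
d=blobs(cv2.inRange(im.max(2),0,45),(225,315,330,340),5)[0]; print(d)
print(intool(im,c,s,(237,318,327)))
go(.675,-.097,.2,-7.5)
"
```

```text
[(66, [247.5, 326.5], [239, 322, 15, 8]), (61, [306.1, 326.4], [301, 322, 15, 8])]
([(3324, [171.7, 220.3], [143, 189, 59, 64]), (3331, [382.4, 220.1], [354, 189, 58, 64])], [array([ 45. ,   0.6, -81.8]), array([-107. ,    0.8,   92.1])])
t 9.05 pos [0.5324 0.187  0.1309] yaw -18.08 DELTA mm [223.8 225.6 -69.1] TURN -10.58 F [-0.   0.4 -6.7] w 0.0557 g 129.2
```

Emit:
{"op": "apply_moves", "data": {"commands": [{"delta_pos": [0,0,-50],"turn": 0,"claw": 50},{"delta_pos": [0,0,-95],"turn": 0,"claw": 50},{"delta_pos": [0,50,-95],"turn": 0,"claw": 50},{"delta_pos": [0,100,-95],"turn": -5,"claw": 50},{"delta_pos": [0,150,-95],"turn": -10.5,"claw": 50}]}}

```text
t: 9.68
tool_pos: [0.4845, 0.0431, 0.2248]
eef_rot: [[0.992, -0.128, -0.0], [-0.128, -0.992, -0.0], [-0.0, 0.0, -1.0]]
force: [0.9, -0.1, -6.0]
gripper_width: 0.0558
grip_force: 131.9
```

```bash
python3 -c "
from h import *
go(.635,-.092,.225,-7.5)"
```

```text
t 9.68 pos [0.4845 0.0431 0.2248] yaw -7.37 DELTA mm [166.6 114.7  -0.2] TURN 0.13 F [ 0.9 -0.1 -6. ] w 0.0558 g 131.9
```

```bash
python3 -c "
from h import *
im,c=shot('wrist','w7.png')
b,mk=blobs(masks(im)['yellow'],(200,0,560,420),300); print(b)
pts=np.argwhere(mk)[:,::-1].astype(float); w=onplane(c,pts,.01)[:,:2]
h=cv2.minAreaRect(w.astype(np.float32)*1000);print(h)
b,mk=blobs(masks(im)['red'],(200,0,560,420),200); print(b)
it,ct=cv2.imread('pics/top0.png'),eyes.calibration('top')
"
```

```text
[(4903, [392.3, 77.9], [330, 58, 127, 42])]
((565.9437866210938, -85.79029083251953), (128.7904815673828, 39.08068084716797), 82.73092651367188)
[(554, [356.5, 151.2], [336, 145, 44, 14]), (891, [415.4, 154.1], [386, 146, 62, 18])]
```

View pics/w7.png

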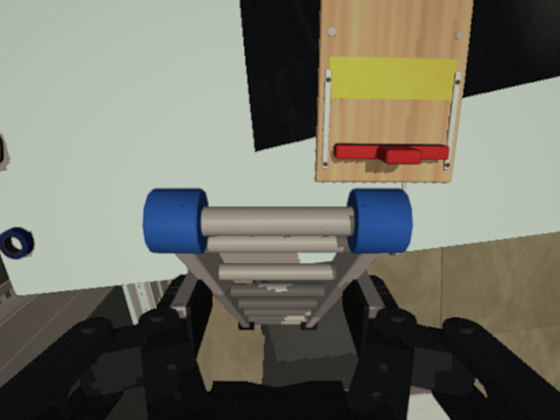

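Wrist view: the rig is fully visible, yellow band spanning (330–457, 58–100) and the stop at v≈153 with its tab at (403,156). That refines band_mid to about (0.566, -0.0855), yaw -7.3°.

```bash
python3 -c "
from h import *
go(.624,-.0925,.225,-7.3)"
```

```text
t 9.72 pos [0.4818 0.0381 0.2244] yaw -7.04 DELTA mm [157.1 112.2  -0.5] TURN 0.26 F [-4.5 -7.7 -6.2] w 0.0561 g 132.0
```

Emit:
{"op": "apply_moves", "data": {"commands": [{"delta_pos": [45,32,0],"turn": 0,"claw": 50},{"delta_pos": [90,65,0],"turn": 0,"claw": 50},{"delta_pos": [130,95,0],"turn": 0,"claw": 50},{"delta_pos": [156,114,0],"turn": 0,"claw": 50},{"delta_pos": [156,114,0],"turn": 0,"claw": 50}]}}

```text
t: 10.35
tool_pos: [0.6262, -0.0909, 0.2241]
eef_rot: [[0.991, -0.134, -0.0], [-0.134, -0.991, -0.0], [-0.0, 0.0, -1.0]]
force: [-1.5, 0.9, -6.9]
gripper_width: 0.0558
grip_force: 132.1
```

```bash
python3 -c "
from h import *
im,c=shot('wrist','w8.png');s=sensors.get_state()
d=blobs(cv2.inRange(im.max(2),0,45),(225,310,330,340),5)[0]; print(d)
print(intool(im,c,s,None))
go(.660,-.0975,.150,-7.3)"
```

```text
[(27, [251.1, 325.8], [247, 323, 7, 6]), (19, [303.1, 325.6], [302, 323, 4, 6]), (13, [240.9, 327.2], [239, 325, 7, 4]), (7, [314.0, 327.4], [312, 326, 4, 3])]
([(3700, [174.0, 219.8], [143, 188, 65, 66]), (3661, [380.2, 220.0], [348, 188, 65, 65])], [array([ 46.4,   1.7, -82.3])])
t 10.4 pos [ 0.6249 -0.0898  0.224 ] yaw -7.66 DELTA mm [35.9  3.  73.9] TURN -0.36 F [-0.4  0.4 -7.2] w 0.0559 g 132.0
```

Emit:
{"op": "apply_moves", "data": {"commands": [{"delta_pos": [15,2,20],"turn": -0.4,"claw": 50},{"delta_pos": [28,2,45],"turn": -0.4,"claw": 50},{"delta_pos": [34,2,70],"turn": -0.4,"claw": 50},{"delta_pos": [34,2,88],"turn": -0.4,"claw": 50},{"delta_pos": [34,2,88],"turn": -0.4,"claw": 50}]}}

```text
t: 11.02
tool_pos: [0.6567, -0.0951, 0.1353]
eef_rot: [[0.992, -0.125, -0.004], [-0.125, -0.992, 0.001], [-0.004, -0.0, -1.0]]
force: [0.1, 0.9, -5.7]
gripper_width: 0.0561
grip_force: 132.0
```

```bash
python3 -c "
from h import *
im,c=shot('wrist','w9.png');im2,c2=shot('side','s9.png')
cv2.imwrite('pics/v9.png',cv2.resize(np.hstack([im,cv2.resize(im2[130:310,190:350],(373,420))]),None,fx=.8,fy=.8))
go(.660,-.0975,.113,-7.3)"
```

```text
t 11.12 pos [ 0.6586 -0.0956  0.1376] yaw -7.17 DELTA mm [ 1.7  1.7 24.6] TURN 0.13 F [ 1.   0.4 -5.9] w 0.0559 g 132.5
```

View pics/v9.png

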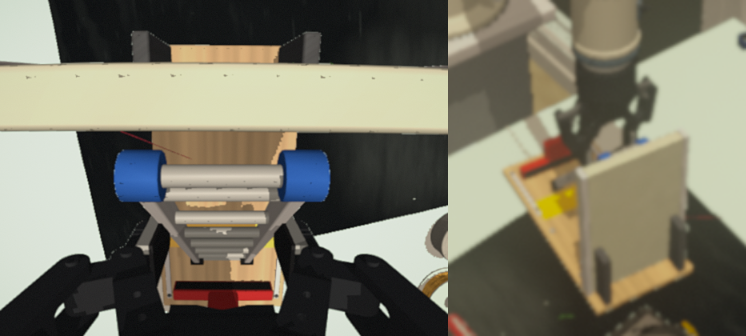

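Wrist view: the ladder is centred over the rig (board spans u 152–297, ladder centre ≈222) and square to the wall edge at v≈131. I'll lower it until the feet touch.

Emit:
{"op": "apply_moves", "data": {"commands": [{"delta_pos": [1,1,8],"turn": 0,"claw": 50},{"delta_pos": [1,1,15],"turn": 0,"claw": 50},{"delta_pos": [1,1,18],"turn": 0,"claw": 50},{"delta_pos": [1,1,20],"turn": 0,"claw": 50}]}}

```text
t: 11.62
tool_pos: [0.6623, -0.0974, 0.1188]
eef_rot: [[0.992, -0.125, 0.006], [-0.125, -0.992, -0.001], [0.006, 0.0, -1.0]]
force: [6.9, -1.3, 5.1]
gripper_width: 0.0559
grip_force: 131.8
```

Emit:
{"op": "apply_moves", "data": {"commands": [{"delta_pos": [0,0,1.5],"turn": 0,"claw": 50},{"delta_pos": [0,0,3],"turn": 0,"claw": 50}]}}

```text
t: 11.88
tool_pos: [0.6634, -0.0975, 0.1168]
eef_rot: [[0.992, -0.125, 0.008], [-0.125, -0.992, -0.001], [0.008, 0.0, -1.0]]
force: [7.9, -1.6, 8.0]
gripper_width: 0.056
grip_force: 131.5
```

Emit:
{"op": "apply_moves", "data": {"commands": [{"delta_pos": [0,0,0],"turn": 0,"claw": 55},{"delta_pos": [0,0,0],"turn": 0,"claw": 55},{"delta_pos": [0,0,0],"turn": 0,"claw": 55}], "newtons": 20}}

```text
t: 12.25
tool_pos: [0.6633, -0.0975, 0.1168]
eef_rot: [[0.992, -0.125, 0.008], [-0.125, -0.992, -0.001], [0.008, 0.0, -1.0]]
force: [7.4, -1.2, 6.4]
gripper_width: 0.056
grip_force: 131.6
```

```bash
python3 -c "
from h import *
im,c=shot('wrist','w10.png');s=sensors.get_state()
print(intool(im,c,s,None)[1])
cv2.imwrite('pics/v10.png',im)
go(.660,-.0975,.113,-7.3)"
```

```text
[array([ 42. ,   0.6, -80.5])]
t 12.3 pos [ 0.6633 -0.0975  0.1168] yaw -7.19 DELTA mm [-3.3  0.4  3.8] TURN 0.11 F [ 8.4 -1.8  6.7] w 0.0561 g 131.6
```

View pics/v10.png

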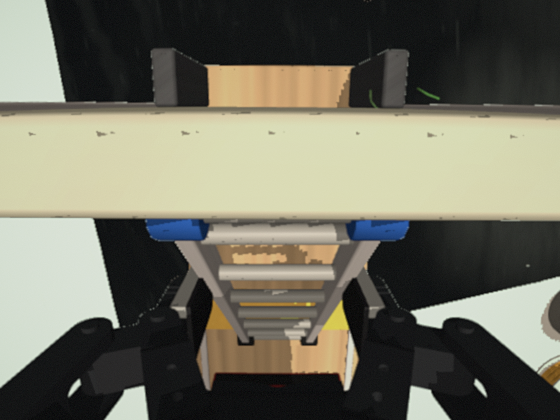

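Wrist view: the buffers (v≈232) are partly hidden by the wall's top edge, so the head is below the top and near the face. The feet are at (246,340) and (312,340), with yellow showing up to v≈330. I'll compute the foot position on the band.

```bash
cat >> h.py <<'E'
O=np.array([.566,-.0855]);A=np.radians(-7.3);X=np.array([np.cos(A),np.sin(A)]);Y=np.array([-X[1],X[0]])
def rigxy(p): q=np.atleast_2d(p)[:,:2]-O; return np.c_[q@X-.083,q@Y].round(4)
E
python3 -c "
from h import *
im=cv2.imread('pics/w10.png');c=eyes.calibration('wrist')
print('feet',rigxy(onplane(c,[[245,341],[313,341]],.023)))
b,mk=blobs(masks(im)['yellow'],(200,290,360,360),10);print(b)
pts=np.argwhere(mk)[:,::-1].astype(float);w=rigxy(onplane(c,pts,.01));print(w.min(0),w.max(0))
print('tcp',rigxy(sensors.get_state()['tool_pos']))
cv2.imwrite('pics/c10.png',cv2.resize(im[280:400,190:370],None,fx=4,fy=4))
"
```

```text
feet [[-0.1059  0.0272]
 [-0.1058 -0.031 ]]
[(371, [337.3, 319.0], [323, 301, 26, 28]), (15, [308.0, 304.0], [306, 303, 5, 3])]
[-0.1019 -0.0631] [-0.0747 -0.0148]
tcp [[0.015  0.0004]]
```

View pics/c10.png

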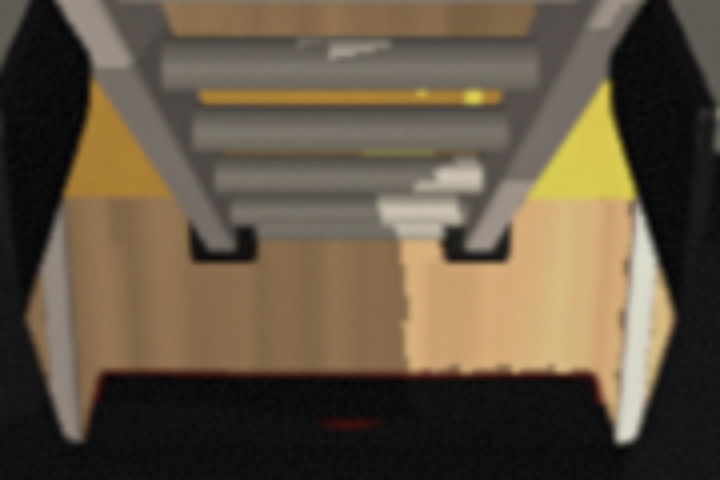

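The foot axis is at about rig x = -100 mm, near the rear edge of the band. I'll relax the grip so it can hinge, then raise slightly so the feet are drawn forward.

Emit:
{"op": "apply_moves", "data": {"commands": [{"delta_pos": [0,0,0],"turn": 0,"claw": 60},{"delta_pos": [0,0,0],"turn": 0,"claw": 59},{"delta_pos": [0,0,0],"turn": 0,"claw": 57},{"delta_pos": [0,0,0],"turn": 0,"claw": 57}], "newtons": 20}}

```text
t: 12.8
tool_pos: [0.6594, -0.097, 0.1137]
eef_rot: [[0.992, -0.125, -0.0], [-0.125, -0.992, 0.0], [-0.0, -0.0, -1.0]]
force: [3.7, -0.3, 0.4]
gripper_width: 0.0593
grip_force: 22.4
```

Emit:
{"op": "apply_moves", "data": {"commands": [{"delta_pos": [0,0,-3],"turn": 0,"claw": 57},{"delta_pos": [0,0,-6],"turn": 0,"claw": 57},{"delta_pos": [0,0,-9],"turn": 0,"claw": 57},{"delta_pos": [0,0,-9],"turn": 0,"claw": 57}]}}

```text
t: 13.3
tool_pos: [0.6595, -0.0969, 0.123]
eef_rot: [[0.992, -0.125, -0.0], [-0.125, -0.992, -0.0], [-0.0, 0.0, -1.0]]
force: [0.3, -0.0, -6.1]
gripper_width: 0.0587
grip_force: 22.8
```

```bash
python3 -c "
from h import *
im,c=shot('wrist','w11.png');s=sensors.get_state()
print(intool(im,c,s,None)[1],'tcp',rigxy(s['tool_pos']))
d=blobs(cv2.inRange(im.max(2),0,40),(225,325,335,352),8)[0]; print(d)
for b in d: print('back edge',rigxy(onplane(c,[[b[1][0],b[2][1]+b[2][3]]],.019)))
go(.660,-.0975,.113,-7.3)"
```

```text
[array([ 46.8,   0.7, -83. ])] tcp [[0.0112 0.0005]]
[(29, [246.5, 326.3], [239, 325, 15, 4]), (11, [303.3, 326.3], [302, 325, 4, 4])]
back edge [[-0.1063  0.0267]]
back edge [[-0.1062 -0.0232]]
t 13.35 pos [ 0.6595 -0.097   0.1229] yaw -7.18 DELTA mm [0.6 0.5 9.9] TURN 0.12 F [-1.   0.7 -6. ] w 0.0588 g 22.8
```

Emit:
{"op": "apply_moves", "data": {"commands": [{"delta_pos": [2.5,0,0],"turn": 0,"claw": 57},{"delta_pos": [2.5,0,3],"turn": 0,"claw": 57},{"delta_pos": [2.5,0,6],"turn": 0,"claw": 57},{"delta_pos": [2.5,0,8],"turn": 0,"claw": 57},{"delta_pos": [2.5,0,8],"turn": 0,"claw": 57}]}}

```text
t: 13.98
tool_pos: [0.6638, -0.0976, 0.1201]
eef_rot: [[0.992, -0.125, 0.005], [-0.125, -0.992, -0.001], [0.005, 0.0, -1.0]]
force: [-11.2, 1.4, 30.1]
gripper_width: 0.0589
grip_force: 30.7
```

```bash
python3 -c "
from h import *
im,c=shot('wrist','w12.png');s=sensors.get_state()
print(intool(im,c,s,None)[1],'tcp',rigxy(s['tool_pos']))
go(.660,-.0975,.113,-7.3)
d=blobs(cv2.inRange(im.max(2),0,40),(225,325,335,360),8)[0]
for b in d: print(b,'back edge',rigxy(onplane(c,[[b[1][0],b[2][1]+b[2][3]]],.019)))
"
```

```text
[array([ 43.3,   0.7, -84. ])] tcp [[0.0156 0.0005]]
t 14.03 pos [ 0.6639 -0.0976  0.1201] yaw -7.18 DELTA mm [-3.9  0.4  7.1] TURN 0.12 F [-10.8   1.5  32. ] w 0.0587 g 30.7
(51, [246.4, 329.8], [238, 326, 16, 7]) back edge [[-0.1031  0.0265]]
(22, [303.0, 329.5], [301, 327, 6, 6]) back edge [[-0.1029 -0.0229]]
(8, [314.1, 331.1], [312, 329, 4, 4]) back edge [[-0.1029 -0.0325]]
```

It's wedged between board and wall, so it is in place: foot ≈ -94 mm, head at the wall. I'll relieve the press and open.

Emit:
{"op": "apply_moves", "data": {"commands": [{"delta_pos": [-1,0,-2.5],"turn": 0,"claw": 57},{"delta_pos": [-1,0,-4],"turn": 0,"claw": 57}]}}

```text
t: 14.28
tool_pos: [0.663, -0.0974, 0.1205]
eef_rot: [[0.992, -0.125, 0.005], [-0.125, -0.992, -0.001], [0.005, 0.0, -1.0]]
force: [3.9, -0.9, 0.0]
gripper_width: 0.0589
grip_force: 27.7
```

```bash
python3 -c "
from h import *
im,c=shot('wrist','w13.png');s=sensors.get_state()
print(intool(im,c,s,None)[1],'tcp',rigxy(s['tool_pos']))
go(.660,-.0975,.113,-7.3)
d=blobs(cv2.inRange(im.max(2),0,40),(225,325,335,360),8)[0]
for b in d: print(b,'back edge',rigxy(onplane(c,[[b[1][0],b[2][1]+b[2][3]]],.019)))
"
```

```text
[array([ 44.3,   0.7, -84.2])] tcp [[0.0144 0.0005]]
t 14.32 pos [ 0.6627 -0.0974  0.1201] yaw -7.19 DELTA mm [-2.6  0.4  7.1] TURN 0.11 F [ 4.3 -0.7  0.1] w 0.0589 g 27.7
(53, [246.5, 329.7], [238, 325, 16, 8]) back edge [[-0.1042  0.0265]]
(23, [303.0, 329.5], [301, 327, 6, 6]) back edge [[-0.104  -0.0229]]
(8, [314.1, 331.1], [312, 329, 4, 4]) back edge [[-0.1041 -0.0326]]
```

Emit:
{"op": "apply_moves", "data": {"commands": [{"delta_pos": [0,0,0],"turn": 0,"claw": 60},{"delta_pos": [0,0,0],"turn": 0,"claw": 63},{"delta_pos": [0,0,0],"turn": 0,"claw": 70},{"delta_pos": [0,0,0],"turn": 0,"claw": 78},{"delta_pos": [0,0,0],"turn": 0,"claw": 78}]}}

```text
t: 14.95
tool_pos: [0.6609, -0.0971, 0.1188]
eef_rot: [[0.992, -0.125, -0.0], [-0.125, -0.992, 0.0], [-0.0, -0.0, -1.0]]
force: [-0.1, 0.9, -0.9]
gripper_width: 0.078
grip_force: 0.0
```

```bash
python3 -c "
from h import *
im,c=shot('wrist','w14.png');im2,c2=shot('side','s14.png');s=sensors.get_state()
print(intool(im,c,s,None)[1],'tcp',rigxy(s['tool_pos']))
go(.660,-.0975,.113,-7.3)
cv2.imwrite('pics/v14.png',cv2.resize(np.hstack([im,cv2.resize(im2[130:310,190:350],(373,420))]),None,fx=.8,fy=.8))
d=blobs(cv2.inRange(im.max(2),0,40),(225,325,335,360),8)[0]
for b in d: print(b,'back edge',rigxy(onplane(c,[[b[1][0],b[2][1]+b[2][3]]],.019)))
"
```

```text
[array([ 45.9,   0.8, -84.1])] tcp [[0.0127 0.0005]]
t 15.05 pos [ 0.661  -0.0971  0.1189] yaw -7.18 DELTA mm [-0.9  0.5  5.9] TURN 0.12 F [ 0.8  0.  -0.6] w 0.0778 g 0.0
(52, [246.4, 328.9], [238, 325, 15, 8]) back edge [[-0.1061  0.0265]]
(24, [303.9, 329.3], [302, 326, 8, 7]) back edge [[-0.1059 -0.0235]]
(8, [314.1, 330.1], [312, 328, 4, 4]) back edge [[-0.1049 -0.0323]]
```

View pics/v14.png

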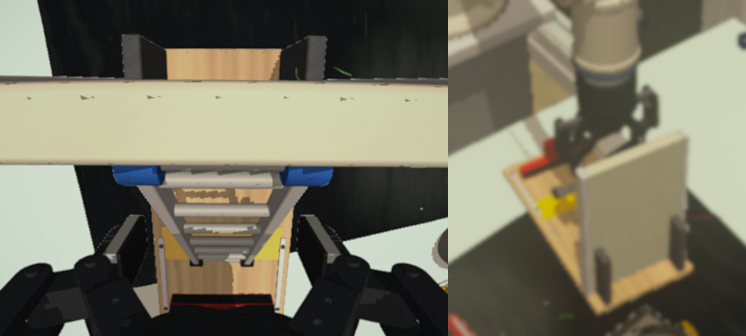

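Wrist view: the fingers are open and the ladder stays leaning, with buffers at the wall (v≈177) and feet at (196,262) and (246,262). I'll retract straight up, then back behind the stop with the fingers closed.

Emit:
{"op": "apply_moves", "data": {"commands": [{"delta_pos": [0,0,-30],"turn": 0,"claw": 80},{"delta_pos": [0,0,-80],"turn": 0,"claw": 80},{"delta_pos": [0,0,-140],"turn": 0,"claw": 80},{"delta_pos": [-50,0,-140],"turn": 0,"claw": 40},{"delta_pos": [-110,0,-140],"turn": 0,"claw": 0}]}}

```text
t: 15.68
tool_pos: [0.5515, -0.0833, 0.2596]
eef_rot: [[0.992, -0.125, 0.002], [-0.125, -0.992, -0.0], [0.002, 0.0, -1.0]]
force: [-0.4, -0.7, 1.1]
gripper_width: 0.045
grip_force: 0.0
```

Emit:
{"op": "apply_moves", "data": {"commands": [{"delta_pos": [-50,0,0],"turn": 0,"claw": 0},{"delta_pos": [-90,0,0],"turn": 0,"claw": 0},{"delta_pos": [-90,0,0],"turn": 0,"claw": 0}]}}

```text
t: 16.05
tool_pos: [0.4603, -0.0718, 0.2593]
eef_rot: [[0.992, -0.125, -0.0], [-0.125, -0.992, 0.0], [-0.0, -0.0, -1.0]]
force: [0.4, -0.4, 0.1]
gripper_width: 0.0001
grip_force: 0.0
```

```bash
python3 -c "
from h import *
im,c=shot('wrist','w15.png');s=sensors.get_state()
print('tcp',rigxy(s['tool_pos']))
b,mk=blobs(masks(im)['yellow'],(100,0,460,420),100);print(b)
pts=np.argwhere(mk)[:,::-1].astype(float);w=rigxy(onplane(c,pts,.01));print('yellow',w.min(0),w.max(0))
b,mk=blobs(masks(im)['blue'],(150,0,400,300),100);print('blue z.2',[(x[0],rigxy(onplane(c,[x[1]],.2))) for x in b])
b,mk=blobs(masks(im)['red'],(100,0,460,420),100);print('red',b)
for x in b: print(rigxy(onplane(c,[[x[2][0],x[2][1]],[x[2][0]+x[2][2],x[2][1]+x[2][3]]],.0315)))
b,mk=blobs(cv2.inRange(im.max(2),0,40),(200,60,360,300),20);print('dark',[(x,rigxy(onplane(c,[x[1]],.019))) for x in b])
go(.4628,-.0723,.2,-7.3)
im2,c2=shot('top','t15.png')
"
```

```text
tcp [[-1.877e-01  1.000e-04]]
[(870, [231.4, 70.3], [218, 52, 27, 38]), (286, [272.2, 55.7], [254, 52, 39, 9]), (988, [321.5, 70.5], [308, 52, 29, 39])]
yellow [-0.1028 -0.0639] [-0.0635  0.0641]
blue z.2 []
red [(1354, [277.6, 139.6], [225, 133, 105, 16])]
[[-0.1483  0.056 ]
 [-0.1652 -0.058 ]]
dark [((598, [204.0, 94.7], [200, 60, 10, 68]), array([[-0.1082,  0.0792]])), ((336, [352.9, 72.9], [346, 60, 14, 28]), array([[-0.0853, -0.0811]])), ((104, [251.5, 83.9], [246, 75, 12, 15]), array([[-0.0971,  0.0275]])), ((99, [301.4, 84.7], [296, 75, 12, 16]), array([[-0.0978, -0.0262]])), ((298, [228.8, 255.5], [214, 242, 45, 37]), array([[-0.2971,  0.0589]])), ((327, [277.0, 280.2], [273, 258, 9, 42]), array([[-0.3307, -0.0005]])), ((512, [249.4, 285.1], [238, 269, 22, 31]), array([[-0.3377,  0.0344]])), ((479, [304.1, 285.3], [295, 270, 21, 30]), array([[-0.3378, -0.0347]]))]
t 16.1 pos [ 0.4622 -0.0721  0.2595] yaw -7.19 DELTA mm [ 0.6  0.1 59.5] TURN 0.11 F [ 0.9  0.5 -0.1] w 0.0001 g 0.0
```

Emit:
{"op": "apply_moves", "data": {"commands": [{"delta_pos": [0,0,60],"turn": 0,"claw": 0},{"delta_pos": [0,0,120],"turn": 0,"claw": 0},{"delta_pos": [0,0,180],"turn": 0,"claw": 0},{"delta_pos": [0,0,220],"turn": 0,"claw": 0},{"delta_pos": [0,0,240],"turn": 0,"claw": 0}]}}

```text
t: 16.77
tool_pos: [0.4625, -0.0721, 0.0161]
eef_rot: [[0.992, -0.125, -0.003], [-0.125, -0.992, 0.0], [-0.003, -0.0, -1.0]]
force: [-0.1, -0.5, 1.7]
gripper_width: 0.0003
grip_force: 0.0
```

Emit:
{"op": "apply_moves", "data": {"commands": [{"delta_pos": [5,0,3],"turn": 0,"claw": 0},{"delta_pos": [10,0,3],"turn": 0,"claw": 0},{"delta_pos": [15,0,3],"turn": 0,"claw": 0},{"delta_pos": [20,0,3],"turn": 0,"claw": 0},{"delta_pos": [25,0,3],"turn": 0,"claw": 0}]}}

```text
t: 17.4
tool_pos: [0.4879, -0.0754, 0.0164]
eef_rot: [[0.992, -0.125, 0.001], [-0.125, -0.992, -0.0], [0.001, 0.0, -1.0]]
force: [-0.8, 0.1, 1.0]
gripper_width: 0.0002
grip_force: 0.7
```

```bash
cat > chk.py <<'E'
from h import *
im,c=shot('wrist');s=sensors.get_state()
print('tcp',rigxy(s['tool_pos']),s['tool_pos'][2],'F rig x',np.array(s['force'])[:2]@X,s['force'])
for k,z in (('red',.0315),):
    b,mk=blobs(masks(im)[k],(0,0,560,420),60)
    for x in b: print(k,x,rigxy(onplane(c,[[x[2][0],x[2][1]],[x[2][0]+x[2][2],x[2][1]+x[2][3]]],z)).tolist())
b,mk=blobs(cv2.inRange(im.max(2),0,40),(180,0,380,320),20)
for x in b: print('dark',x,rigxy(onplane(c,[x[1],[x[1][0],x[2][1]+x[2][3]]],.019)).tolist())
E
python3 chk.py
```

```text
tcp [[-1.609e-01  1.000e-04]] 0.016452721700176955 F rig x 0.36594975473815283 [ 0.33233515 -0.28574731  0.65413711]
red (8550, [276.3, 239.3], [151, 215, 252, 62]) [[-0.1366, 0.0561], [-0.167, -0.0598]]
dark (785, [216.6, 122.3], [198, 99, 35, 39]) [[-0.097, 0.0269], [-0.104, 0.0272]]
dark (798, [335.8, 122.9], [321, 100, 35, 39]) [[-0.0971, -0.0264], [-0.1043, -0.0268]]
dark (1441, [279.0, 209.9], [180, 206, 200, 9]) [[-0.1378, -0.0012], [-0.1404, -0.0012]]
dark (2275, [275.3, 304.1], [223, 277, 110, 43]) [[-0.189, 0.0006], [-0.1986, 0.0005]]
dark (144, [303.4, 281.7], [296, 277, 16, 10]) [[-0.176, -0.0138], [-0.179, -0.0138]]
dark (227, [193.4, 315.5], [180, 311, 29, 9]) [[-0.1962, 0.0439], [-0.199, 0.0441]]
dark (245, [362.1, 315.7], [346, 311, 34, 9]) [[-0.1961, -0.0454], [-0.1988, -0.0456]]
```

The stop is moving with the fingers (face at about -137 mm, feet at -97 mm). I'll keep pushing.

Emit:
{"op": "apply_moves", "data": {"commands": [{"delta_pos": [6,0,0],"turn": 0,"claw": 0},{"delta_pos": [12,0,0],"turn": 0,"claw": 0},{"delta_pos": [17,0,0],"turn": 0,"claw": 0},{"delta_pos": [22,0,0],"turn": 0,"claw": 0},{"delta_pos": [25,0,0],"turn": 0,"claw": 0}]}}

```text
t: 18.08
tool_pos: [0.5125, -0.0785, 0.0159]
eef_rot: [[0.992, -0.125, 0.0], [-0.125, -0.992, -0.0], [0.0, 0.0, -1.0]]
force: [-0.9, 0.5, 1.2]
gripper_width: -0.0003
grip_force: 0.6
```

```bash
python3 chk.py
```

```text
tcp [[-0.1366  0.0002]] 0.015901608991087918 F rig x -0.5982704767925077 [-0.55668181  0.36281447 -0.5504331 ]
red (10013, [276.7, 238.0], [151, 214, 253, 64]) [[-0.1112, 0.0559], [-0.1425, -0.0601]]
dark (569, [218.9, 179.4], [201, 161, 33, 31]) [[-0.0981, 0.0269], [-0.1042, 0.0271]]
dark (566, [333.5, 179.5], [320, 161, 32, 31]) [[-0.0981, -0.0264], [-0.104, -0.0267]]
dark (1393, [278.7, 210.2], [180, 206, 200, 9]) [[-0.113, -0.001], [-0.1154, -0.001]]
dark (1965, [275.5, 305.7], [223, 278, 110, 42]) [[-0.1649, 0.0005], [-0.1735, 0.0005]]
dark (177, [277.0, 289.5], [273, 278, 9, 23]) [[-0.1554, -0.0003], [-0.1621, -0.0003]]
dark (120, [303.4, 282.1], [296, 278, 16, 9]) [[-0.1511, -0.0137], [-0.1539, -0.0137]]
dark (228, [193.4, 315.4], [180, 311, 29, 9]) [[-0.171, 0.0438], [-0.1738, 0.044]]
dark (246, [362.1, 315.7], [346, 311, 34, 9]) [[-0.171, -0.0451], [-0.1736, -0.0454]]
```

Emit:
{"op": "apply_moves", "data": {"commands": [{"delta_pos": [1,0,0],"turn": 0,"claw": 0},{"delta_pos": [2,0,0],"turn": 0,"claw": 0},{"delta_pos": [3,0,0],"turn": 0,"claw": 0}]}}

```text
t: 18.5
tool_pos: [0.515, -0.0787, 0.0159]
eef_rot: [[0.992, -0.125, -0.0], [-0.125, -0.992, 0.0], [-0.0, -0.0, -1.0]]
force: [-1.6, 0.2, -0.1]
gripper_width: 0.0002
grip_force: 0.6
```

Emit:
{"op": "apply_moves", "data": {"commands": [{"delta_pos": [1,0,0],"turn": 0,"claw": 0},{"delta_pos": [1,0,0],"turn": 0,"claw": 0}]}}

```text
t: 18.75
tool_pos: [0.5163, -0.0789, 0.0159]
eef_rot: [[0.992, -0.125, 0.0], [-0.125, -0.992, -0.0], [0.0, -0.0, -1.0]]
force: [-1.5, 0.2, -0.1]
gripper_width: 0.0003
grip_force: 0.3
```

Emit:
{"op": "apply_moves", "data": {"commands": [{"delta_pos": [1,0,0],"turn": 0,"claw": 0},{"delta_pos": [1,0,0],"turn": 0,"claw": 0}]}}

```text
t: 19.0
tool_pos: [0.5172, -0.079, 0.0159]
eef_rot: [[0.992, -0.125, 0.0], [-0.125, -0.992, 0.0], [0.0, -0.0, -1.0]]
force: [-1.3, 0.0, -0.2]
gripper_width: 0.0005
grip_force: 0.4
```

Emit:
{"op": "apply_moves", "data": {"commands": [{"delta_pos": [1,0,0],"turn": 0,"claw": 0},{"delta_pos": [1,0,0],"turn": 0,"claw": 0}]}}

```text
t: 19.25
tool_pos: [0.5182, -0.0791, 0.0159]
eef_rot: [[0.992, -0.125, 0.0], [-0.125, -0.992, -0.0], [0.0, -0.0, -1.0]]
force: [-0.2, -0.4, 0.0]
gripper_width: -0.0001
grip_force: 0.4
```

```bash
python3 chk.py | head -4
```

```text
tcp [[-0.1312  0.0002]] 0.015915628551987693 F rig x -0.97977568054049 [-1.03673641 -0.38214735 -0.70444989]
red (10031, [276.8, 237.8], [151, 214, 253, 63]) [[-0.1054, 0.0559], [-0.1362, -0.06]]
dark (513, [219.6, 191.7], [202, 174, 32, 30]) [[-0.0982, 0.0268], [-0.1042, 0.0271]]
dark (519, [332.8, 192.5], [319, 175, 33, 30]) [[-0.0985, -0.0263], [-0.1046, -0.0266]]
```

Emit:
{"op": "apply_moves", "data": {"commands": [{"delta_pos": [1,0,0],"turn": 0,"claw": 0},{"delta_pos": [1,0,0],"turn": 0,"claw": 0}]}}

```text
t: 19.55
tool_pos: [0.5192, -0.0793, 0.0159]
eef_rot: [[0.992, -0.125, 0.0], [-0.125, -0.992, 0.0], [0.0, -0.0, -1.0]]
force: [-1.1, -0.9, -1.1]
gripper_width: -0.0001
grip_force: 0.4
```

Emit:
{"op": "apply_moves", "data": {"commands": [{"delta_pos": [1,0,0],"turn": 0,"claw": 0},{"delta_pos": [1,0,0],"turn": 0,"claw": 0}]}}

```text
t: 19.8
tool_pos: [0.5202, -0.0794, 0.0159]
eef_rot: [[0.992, -0.125, 0.0], [-0.125, -0.992, -0.0], [0.0, -0.0, -1.0]]
force: [-0.1, 0.3, -0.4]
gripper_width: 0.0002
grip_force: 0.4
```

```bash
python3 chk.py | head -4
```

```text
tcp [[-0.1292  0.0002]] 0.015930507792722988 F rig x -0.4058764376778934 [-0.45675946 -0.37131295  0.22825115]
red (10031, [276.8, 237.8], [151, 214, 253, 63]) [[-0.1034, 0.0559], [-0.1342, -0.06]]
dark (2366, [278.1, 204.3], [180, 179, 200, 36]) [[-0.1023, -0.0007], [-0.1076, -0.0007]]
dark (123, [250.6, 282.0], [243, 278, 16, 9]) [[-0.1434, 0.0132], [-0.1462, 0.0132]]
```

Emit:
{"op": "apply_moves", "data": {"commands": [{"delta_pos": [1,0,0],"turn": 0,"claw": 0},{"delta_pos": [1,0,0],"turn": 0,"claw": 0}]}}

```text
t: 20.1
tool_pos: [0.5206, -0.0795, 0.0159]
eef_rot: [[0.992, -0.125, -0.001], [-0.125, -0.992, 0.0], [-0.001, -0.0, -1.0]]
force: [-3.7, -0.2, 2.7]
gripper_width: -0.0007
grip_force: 1.8
```

Emit:
{"op": "apply_moves", "data": {"commands": [{"delta_pos": [1,0,0],"turn": 0,"claw": 0},{"delta_pos": [1,0,0],"turn": 0,"claw": 0}]}}

```text
t: 20.35
tool_pos: [0.5207, -0.0795, 0.0158]
eef_rot: [[0.992, -0.125, -0.003], [-0.125, -0.992, 0.0], [-0.003, -0.0, -1.0]]
force: [-7.0, 0.1, 5.1]
gripper_width: 0.0002
grip_force: 3.4
```

```bash
cat > ft.py <<'E'
from h import *
im,c=shot('wrist');s=sensors.get_state()
m=cv2.inRange(im.max(2),0,40)
for a,b in((205,232),(322,348)):
    k=m[120:215,a:b].sum(1)>255*8
    v=120+np.argmax(k); e=v+np.argmin(k[v-120:]) ; print('rows',v,e,'front',rigxy(onplane(c,[[(a+b)/2,v]],.02)))
r=np.argwhere(masks(im)['red'][:,160:390].sum(1)>255*100)[0,0]; print('red first row',r,rigxy(onplane(c,[[276,r]],.0315)))
f=[np.array(sensors.get_state()['force'])[:2]@X for _ in range(3)];print('Fx',f,'tcp',rigxy(s['tool_pos']),s['t'])
E
python3 ft.py
```

```text
rows 188 214 front [[-0.0937  0.0271]]
rows 191 191 front [[-0.095  -0.0271]]
red first row 215 [[-0.1032  0.0003]]
Fx [np.float64(-6.173989350680061), np.float64(-6.173989350680061), np.float64(-6.173989350680061)] tcp [[-0.1287  0.0002]] 20.4
```

The stop bears on the feet: about 6–7 N, of which about 1.2 N is its own friction. I'll back off and rise clear.

Emit:
{"op": "apply_moves", "data": {"commands": [{"delta_pos": [-2,0,0],"turn": 0,"claw": 0},{"delta_pos": [-10,0,0],"turn": 0,"claw": 0},{"delta_pos": [-25,0,0],"turn": 0,"claw": 0},{"delta_pos": [-30,0,-50],"turn": 0,"claw": 0},{"delta_pos": [-30,0,-110],"turn": 0,"claw": 0}]}}

```text
t: 21.02
tool_pos: [0.4899, -0.0755, 0.126]
eef_rot: [[0.992, -0.125, -0.003], [-0.125, -0.992, 0.001], [-0.003, -0.0, -1.0]]
force: [1.5, -0.6, -0.2]
gripper_width: -0.0002
grip_force: 0.0
```

Emit:
{"op": "apply_moves", "data": {"commands": [{"delta_pos": [-20,0,-60],"turn": 0,"claw": 0},{"delta_pos": [-20,0,-120],"turn": 0,"claw": 0},{"delta_pos": [-20,0,-120],"turn": 0,"claw": 0},{"delta_pos": [-20,0,-120],"turn": 0,"claw": 0}]}}

```text
t: 21.52
tool_pos: [0.4716, -0.0732, 0.2454]
eef_rot: [[0.992, -0.125, -0.0], [-0.125, -0.992, 0.0], [-0.0, -0.0, -1.0]]
force: [-0.1, 0.4, 0.8]
gripper_width: -0.0003
grip_force: 0.0
```

Run:
```python
from h import *
im,c=shot('wrist','w20.png');s=sensors.get_state();print(s['t'],s['force'])
b,_=blobs(masks(im)['red'],(0,0,560,420),60)
for x in b: print('red',x,rigxy(onplane(c,[[x[1][0],x[2][1]],[x[1][0],x[2][1]+x[2][3]]],.0315)).tolist())
b,_=blobs(cv2.inRange(im.max(2),0,40),(200,0,360,200),20)
for x in b: print('dark',x,rigxy(onplane(c,[x[1],[x[1][0],x[2][1]],[x[1][0],x[2][1]+x[2][3]]],.02)).tolist())
im,c=shot('top','t20.png')
b,_=blobs(masks(im)['blue'],(270,110,360,230),4); print('blue',[(x,rigxy(onplane(c,[x[1]],.2)).tolist()) for x in b])
```

```text
21.575 [-0.46298269  0.2763727  -1.20752305]
red (1480, [277.3, 108.9], [222, 102, 111, 15]) [[-0.1046, -0.0003], [-0.1195, -0.0003]]
dark (813, [202.6, 78.5], [200, 0, 9, 139]) [[-0.0809, 0.0771], [-0.0063, 0.0738], [-0.1431, 0.0802]]
dark (899, [354.7, 51.8], [348, 0, 12, 98]) [[-0.0545, -0.0789], [-0.0059, -0.0765], [-0.1, -0.0814]]
dark (110, [250.8, 94.5], [245, 85, 13, 16]) [[-0.0971, 0.0274], [-0.0876, 0.0272], [-0.1036, 0.0275]]
dark (114, [302.0, 95.4], [297, 85, 12, 17]) [[-0.0979, -0.026], [-0.0875, -0.0258], [-0.1045, -0.0262]]
blue [((40, [350.7, 118.6], [342, 117, 18, 4]), [[0.1394, -0.0711]]), ((38, [303.8, 144.8], [301, 142, 7, 7]), [[0.0601, 0.0301]]), ((40, [327.2, 147.8], [324, 145, 7, 7]), [[0.06, -0.0243]])]
```

```bash
python3 -c "
from h import *
print(robot.sign_off())"
```

```text
the job is handed in; nothing more can be done
None
```

I handed in the job at about 21.6 s of the 61 s. The ladder leans free and square, with its feet on the yellow band at about rig x = -96 mm and its buffers at the wall. The red stop was pushed until it bore on the feet at about 5 N, and the arm was then clear of everything. The hand-in returned no verdict. I viewed 13 pictures, 3 over the limit of 10.

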